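# Seal the upper storage box

### The job

Seal the upper storage box by pressing three things on its lid, in this order: fold the wide clip down flat onto the lid, then fold the narrow clip down flat, and last push the round vent plug in the lid fully down to its stop. Only push with the closed fingertips: do not pull a clip or the plug upward, and do not lift or shift the tape roll, the glass dome, the marker cup or the stapler. Finish with the fingers clear of everything.

Things in the scene. Friction and masses are not known exactly. Their poses are not given: they have to be found in the camera images.
- stack: two stacked translucent blue boxes, fixed. Origin on the bench under their centre; x from the clip side (robot side) to the back, y along the long side, z up. Lower box 225 x 335 mm, 105 high, its own clips shut on its short ends: not part of the job. Upper lid 210 x 310 mm, top 200 mm above the bench; two white clips on its robot-side edge, plug at x +45, y 0, tape and dome at the back corners
- wide_clip_hinge (a point): middle of the wide clip's hinge line, 5 mm above the lid top, at x -95 and y +85 or -85 mm in the stack's frame (the narrow clip has the other place); axes as the stack's. The clip is a white flap 70 mm wide (y), 58 mm from hinge line to free end, 5 mm thick, at first half propped up, leaning over the lid (to +x of the stack)
- wide_clip (a joint): angle of the wide clip, rad: 0 = straight up, 1.57 = flat on the lid, its stop (upper face then 7.5 mm above the lid top). Starts at 0.85 to 1.2. Stiff hinge of 0.05 N m: stays where it is left. Press straight down from above 25 to 35 mm from the hinge line, about 2 N, up to 10 N while the flap is still steep
- narrow_clip_hinge (a point): the same point of the narrow clip: same height, distance, length, thickness and hinge, but its flap is only 30 mm wide along y
- narrow_clip (a joint): angle of the narrow clip, rad: as for the wide one (starts between 0.85 and 1.2, flat on the lid at 1.57, stays where it is left)
- plug_top (a point): centre of the flat top of the white round vent plug, a mushroom button 28 mm across in a low 46 mm collar (3.5 mm high) in the lid; the top stands about 16 mm above the lid top at the start, 8 mm when fully down
- plug (a joint): travel of the plug, m: about 0 at the start, grows as it is pushed straight down, 0.008 at its stop; negative if pulled up. Friction of about 4 N: it stays where it is left
- tape: bystander: roll of white electrical tape lying flat on the upper lid near one back corner, 66 mm across, 19 mm high; origin at the centre of its underside
- dome: bystander: pale frosted glass paperweight dome on the upper lid near the other back corner, 70 mm across, 38 mm high; origin at the centre of its underside
- cup: bystander: grey hard silicone cup, 80 mm across, 90 mm high, with four thick markers standing fast in it to 155 mm; on the bench beside the stack; origin at the centre of its underside
- stapler: bystander: purple plastic stapler, 135 x 36 mm, 60 mm high, on the bench on the other side of the stack; origin at the centre of its underside

How it is judged:
By the outcome, as a careful person would: the job done as asked, in the order asked, and still so for the second after the job is handed in, with the robot touching nothing.
It also fails if it takes over 45 s, if anything falls off the work surface, if the arm or the gripper's body presses on something with over 40 N, if the wrist force passes 120 N, or if a joint passes its speed limit or range.

### The arm

A 6-joint arm with a two-finger parallel gripper is mounted at the origin on the work surface. World frame = base frame: x ahead of the robot, y to its left, z up, the work surface at z = 0. Lengths are in m, angles in rad, forces in N, time in s.
With the tool pointing down it reaches from about 0.3 to 0.875 m from the base axis. Payload 6.4 kg.
Tool frame: the origin (TCP) lies at the very end of the fingers, on their centre line; the grasp point (between the pads) lies 19 mm behind it (ctrl.grip_point_offset is the z of the grasp point in the tool frame, in m); z points along the fingers, y is the direction in which the jaws open and shut (so a half turn about z gives the same grasp; the last joint's range is limited). The gripper opens to 85 mm and grips with 20 to 120 N. Pads are 22 mm wide; open, the fingers measure 114 mm over their backs; the gripper's body (76 mm by 85 mm) begins 54 mm behind the grasp point. The pads swing forward as they close: fully open they stand 13 mm farther back than shut.
Start: joints at [0.992, 0.181, 1.607, -0, 1.354, -0.206], TCP at [0.209, 0.536, 0.231] pointing down, gripper open.
Joint ranges: [-2.99, 2.99], [-0.89, 2.07], [0.3, 2.58], [-1.14, 4.28], [0, 2.63], [-3.12, 3.12]. Speed limits (rad/s): [2.57, 2.57, 3.01, 3.14, 3.14, 3.14].

### API

Orientations are given as a unit quaternion [w, x, y, z].
In Python, from bench import status, cams, ctrl gives the robot as it stands.
- The arm moves only by the shell command python3 -m handwheel 'ROWS'. ROWS is JSON, a list of rows, each an object with "grip": the finger opening in cm, from 0 to 8.54; "linear": the shift along the tool's x, y, z in cm, a list of three; "rotation": the turn, a rotation vector about the tool's x, y, z in degrees, a list of three. A call has 1 to 12 rows; each row is the pose to reach, as a shift and turn from the pose commanded when the call began, along the tool's axes at that moment; what a row does not reach only later rows make up. A row lasts 1/12 s, in which the tool goes at most 41.7 mm and 7.16 degrees, less where a joint would pass 70% of its speed; a pose out of reach is approached as far as the arm can. A call with a gripper value outside its range is refused whole. The fingers move at their own pace and stop on an object; the grip force is fixed at half the most. Time passes only in rows, so rows that repeat a pose let the fingers close. It gives the time, the measured TCP pose, the force and the opening at its end, in the units of the state.
- status.get_obs(): the state, without advancing time (a new reading comes with each control period).
- cams.camera(name): name is "scene" or "top" or "wrist"; returns the picture (384x512x3 uint8, red, green, blue); there is no depth.
- cams.camera_info(name): a dict with "fovy" (degrees; the focal length in pixels is half the picture's height over the tangent of half this angle, whatever the lens; pixels are square), "cx", "cy" (the principal point, pixels), "k1" (the pictures are not rectified: a ray, as slopes to the right and down, at radius r is drawn at 1 + k1 r^2 times it, then the intrinsics apply), "world_from_camera" (4x4, takes a point from camera to world coordinates); the wrist camera has in their place "mount" (4x4, takes a point from camera to tool coordinates, whose origin is the TCP and whose axes are the flange's). Camera axes: x right, y down, z forward; pixel columns grow to the right and rows downward; lengths in m; the calibration is good to about 2 mm. A picture is of the moment at which its call begins: read the wrist's pose just before it. camera_info takes no time and is no camera call.
- ctrl.hand_in(): hands the job in, once; it reports no verdict.
The state is a dict: "time_s": time; "q": joint angles; "dq": joint speeds; "joint_efforts": joint torques, N m; "eef_pos": TCP position; "eef_rot": TCP orientation; "wrist_force": force on the tool from outside, world axes, zero at the start; "torque": the same for the moment, N m; "opening": opening from 0.0 (shut) to 1.0 (fully open).
Only numpy, scipy, OpenCV 4.12 (cv2) and the standard library are available. Lean on these libraries where they do the work, as an engineer would, in place of code of your own. Each camera call takes 0.05 s, during which the arm holds its last target.

## Working session

There is one attempt and no reset: what is moved stays moved. The work goes in short steps, Python scripts to look and compute and a shell command to move; the robot and the scene stay as the last step left them, time stands still between calls to the robot, and variables do not carry over. Pictures are saved under pics/ and viewed, and the job is handed in when it is done.

```bash
ls; mkdir -p pics; python3 - <<'E'
from bench import status,cams,ctrl
import cv2,numpy as np
np.set_printoptions(precision=4,suppress=True)
o=status.get_obs();print({k:(np.round(v,4)) for k,v in o.items()})
for n in ["scene","top","wrist"]:
    print(n,cams.camera_info(n))
    cv2.imwrite(f"pics/{n}0.png",cams.camera(n)[...,::-1])
E
```

```text
pics
{'time_s': np.float64(0.0), 'q': array([ 0.9917,  0.1815,  1.608 , -0.    ,  1.3538, -0.2063]), 'dq': array([-0.0003, -0.0018,  0.    , -0.0009,  0.0004, -0.0012]), 'joint_efforts': array([  0.0018, -44.4856, -35.1343,  -0.    ,   0.009 ,   0.    ]), 'eef_pos': array([0.2091, 0.535 , 0.2304]), 'eef_rot': array([-0.0003,  0.1853,  0.9827, -0.0008]), 'wrist_force': array([1.3796, 0.1641, 0.558 ]), 'torque': array([0.0293, 0.0355, 0.0025]), 'opening': np.float64(1.0013)}
scene {'fovy': 45.49373351933998, 'cx': 250.54811267868826, 'cy': 192.52085140171516, 'k1': 0.053919857797145816, 'world_from_camera': array([[ 0.4619,  0.5355, -0.7071,  1.5998],
       [ 0.8869, -0.2757,  0.3706, -0.554 ],
       [ 0.0035, -0.7983, -0.6023,  1.0308],
       [ 0.    ,  0.    ,  0.    ,  1.    ]])}
top {'fovy': 50.2262817465289, 'cx': 262.8262393745833, 'cy': 188.30343784975165, 'k1': -0.06538987965846006, 'world_from_camera': array([[-0.0121, -0.9826,  0.1854,  0.3768],
       [-0.9999,  0.0119, -0.0019,  0.0053],
       [-0.0003, -0.1854, -0.9827,  1.2184],
       [ 0.    ,  0.    ,  0.    ,  1.    ]])}
wrist {'fovy': 69.16770868855967, 'cx': 252.6021996762452, 'cy': 191.59677725022226, 'k1': -0.009980268300839678, 'mount': array([[ 0.0003, -0.9628, -0.2703,  0.0687],
       [ 1.    , -0.0003,  0.0023, -0.0015],
       [-0.0023, -0.2703,  0.9628, -0.1423],
       [ 0.    ,  0.    ,  0.    ,  1.    ]])}
```

View pics/scene0.png

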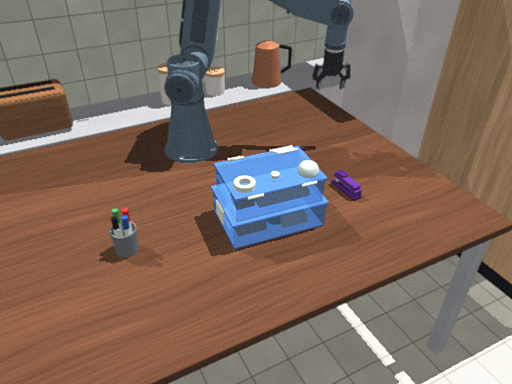

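View pics/top0.png

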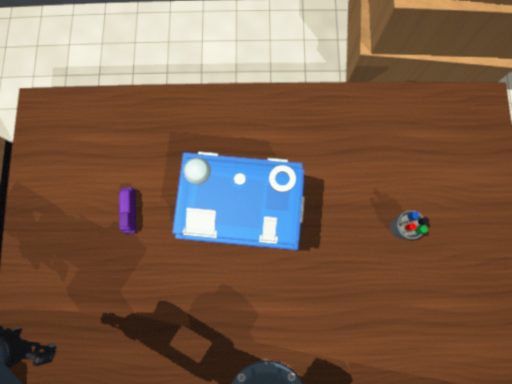

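View pics/wrist0.png

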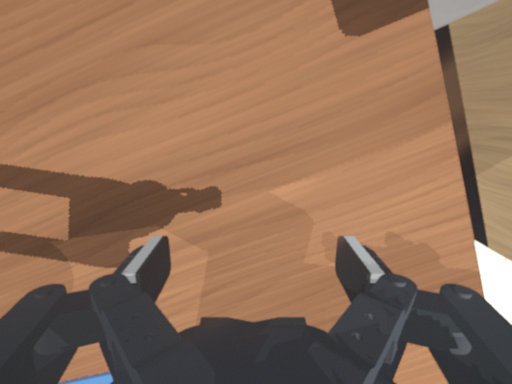

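The top view shows the wide clip at about (200,222), on the +y side. The narrow clip is at (269,229), the plug at (240,179), the dome at (196,170) and the tape at (283,178). Next I'll measure with masks.

```bash
cat > h.py <<'E'
import numpy as np,cv2
from scipy.spatial.transform import Rotation as R
from bench import status,cams,ctrl
np.set_printoptions(precision=4,suppress=True)
def pose(o):
    q=o["eef_rot"];T=np.eye(4);T[:3,:3]=R.from_quat([q[1],q[2],q[3],q[0]]).as_matrix();T[:3,3]=o["eef_pos"];return T
def cam(n,o=None):
    i=cams.camera_info(n);f=192/np.tan(np.radians(i["fovy"])/2)
    T=i["world_from_camera"] if n!="wrist" else pose(o)@i["mount"]
    return dict(f=f,cx=i["cx"],cy=i["cy"],k=i["k1"],T=np.array(T))
def ray(c,u,v):
    d=np.array([(u-c["cx"])/c["f"],(v-c["cy"])/c["f"]]);s=d.copy()
    for _ in range(20): s=d/(1+c["k"]*(s@s))
    w=c["T"][:3,:3]@np.array([s[0],s[1],1]);return c["T"][:3,3],w/np.linalg.norm(w)
def plane(c,u,v,z):
    p,d=ray(c,u,v);return p+d*(z-p[2])/d[2]
def tri(rs):
    A=sum(np.eye(3)-np.outer(d,d) for p,d in rs);b=sum((np.eye(3)-np.outer(d,d))@p for p,d in rs)
    x=np.linalg.solve(A,b);return x,[np.linalg.norm((np.eye(3)-np.outer(d,d))@(x-p)) for p,d in rs]
def proj(c,X):
    x=np.linalg.inv(c["T"])@np.append(X,1);s=x[:2]/x[2];s=s*(1+c["k"]*(s@s));return s*c["f"]+[c["cx"],c["cy"]]
E
python3 - <<'E'
import cv2,numpy as np
from h import *
for n,box in (("top",(160,140,320,260)),("scene",(200,140,340,250))):
    im=cv2.imread(f"pics/{n}0.png");h=cv2.cvtColor(im,cv2.COLOR_BGR2HSV)
    c=cam(n)
    m=((h[...,1]<70)&(h[...,2]>130)).astype(np.uint8)
    k=np.zeros_like(m);x0,y0,x1,y1=box;k[y0:y1,x0:x1]=1;m*=k
    N,l,st,ce=cv2.connectedComponentsWithStats(m)
    for i in range(1,N):
        if st[i,4]>8: print(n,st[i],ce[i],plane(c,*ce[i],.21))
    cr=im[y0:y1,x0:x1];cv2.imwrite(f"pics/{n}_crop.png",cv2.resize(cr,None,fx=5,fy=5,interpolation=cv2.INTER_CUBIC)[:600,:800])
E
```

```text
top [197 151  22   5  61] [207.8361 153.0656] [0.6601 0.1425 0.21  ]
top [184 158  26  26 529] [196.5879 170.6011] [0.6146 0.1704 0.21  ]
top [266 158  23   4  61] [277.2787 159.3279] [ 0.6414 -0.0343  0.21  ]
top [269 165  27  27 417] [281.9544 178.307 ] [ 0.592  -0.0451  0.21  ]
top [234 173  12  12 103] [239.2913 178.6408] [0.5924 0.0623 0.21  ]
top [300 197   3  25  31] [301.4194 209.3548] [ 0.5126 -0.0918  0.21  ]
top [183 208  34  30 839] [200.1061 222.6174] [0.4826 0.1594 0.21  ]
top [259 217  19  27 372] [268.8253 230.4597] [ 0.4613 -0.0101  0.21  ]
scene [269 145  29   9 153] [283.1961 149.3203] [0.4707 0.1624 0.21  ]
scene [227 155  18   7  61] [235.0164 157.918 ] [ 0.4442 -0.0069  0.21  ]
scene [298 160  22  18 307] [308.1075 168.456 ] [0.6071 0.1737 0.21  ]
scene [271 171   9   8  55] [274.6909 174.1455] [0.5858 0.0628 0.21  ]
scene [234 175  22  18 300] [244.21   183.4367] [ 0.5864 -0.0449  0.21  ]
scene [302 181  16   6  49] [309.102  183.2857] [0.6765 0.1319 0.21  ]
scene [247 193  18   7  57] [255.386  195.8596] [ 0.6572 -0.0438  0.21  ]
scene [216 200   9  25 123] [219.7886 211.626 ] [ 0.6758 -0.1673  0.21  ]
```

View pics/top_crop.png

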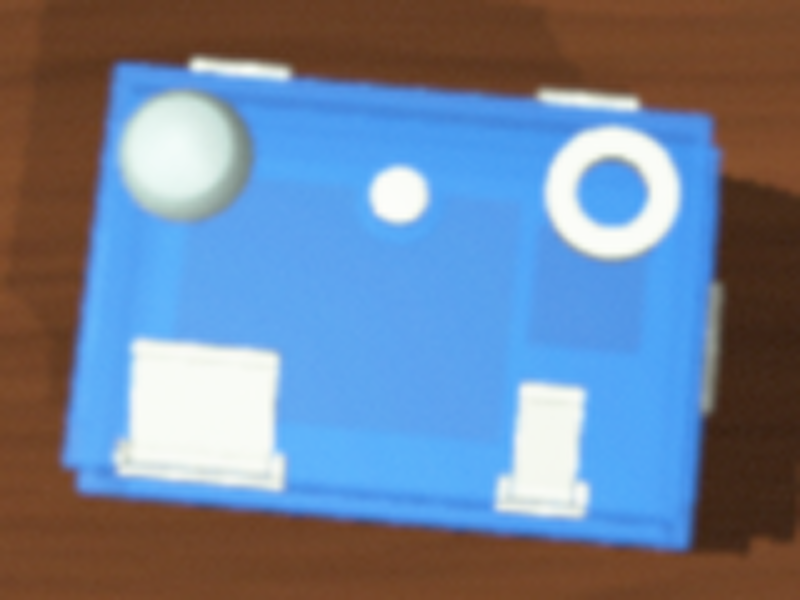

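View pics/scene_crop.png

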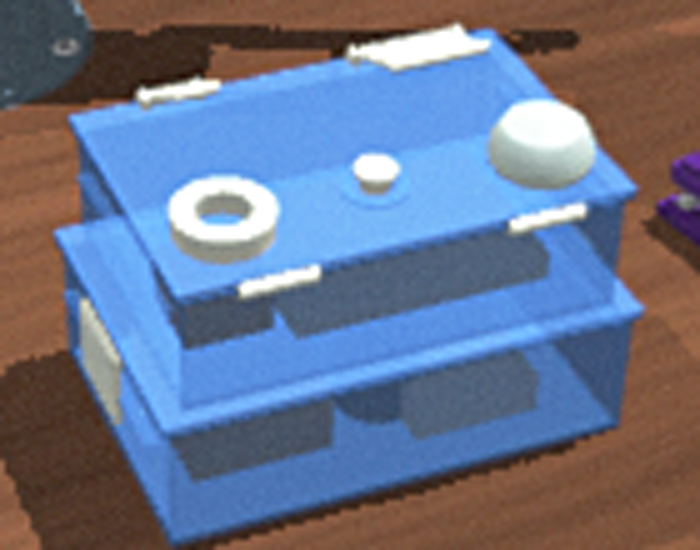

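```bash
python3 - <<'E'
from h import *
t=cam("top");s=cam("scene")
X,r=tri([ray(t,239.3,178.6),ray(s,275.4,173)]);print("plug",X,r)
P=lambda x,y:(160+x/5,140+y/5)
w=plane(t,*P(200,468),.205);n=plane(t,*P(543,495),.205)
print(w,n,np.linalg.norm(w-n))
d=(w-n)[:2];d/=np.linalg.norm(d);print("yaw deg",np.degrees(np.arctan2(-d[0],d[1])))
pl=plane(t,239.3,178.6,.216);mid=(w+n)/2;print(pl,mid,pl-mid, np.linalg.norm((pl-mid)[:2]))
# free ends
for a,b in ((132,345),(278,353),(519,385),(584,390)): print(plane(t,*P(a,b),.225))
E
```

```text
plug [0.591  0.0619 0.2178] [np.float64(0.00014147003452858836), np.float64(0.00014147003452869852)]
[0.4559 0.16   0.205 ] [ 0.4407 -0.0094  0.205 ] 0.17002314348830944
yaw deg -5.1142241720404575
[0.5913 0.0619 0.216 ] [0.4483 0.0753 0.205 ] [ 0.143  -0.0134  0.011 ] 0.14359945799748092
[0.5148 0.1913 0.225 ]
[0.5101 0.1195 0.225 ]
[0.493  0.0019 0.225 ]
[ 0.4901 -0.0298  0.225 ]
```

```bash
python3 -m handwheel '[{"grip":0,"linear":[-1,-1,-4],"rotation":[0,0,-1]},{"grip":0,"linear":[-4,-3,-6],"rotation":[0,0,-3]},{"grip":0,"linear":[-7,-5.5,-8],"rotation":[0,0,-5]},{"grip":0,"linear":[-10,-8,-10],"rotation":[0,0,-7]},{"grip":0,"linear":[-13,-10.5,-11],"rotation":[0,0,-9]},{"grip":0,"linear":[-16,-13,-12],"rotation":[0,0,-11]},{"grip":0,"linear":[-19,-15.5,-13],"rotation":[0,0,-13]},{"grip":0,"linear":[-22,-18,-13],"rotation":[0,0,-15]},{"grip":0,"linear":[-25,-20.5,-13],"rotation":[0,0,-16.3]},{"grip":0,"linear":[-28,-23,-13],"rotation":[0,0,-16.3]},{"grip":0,"linear":[-31,-25.5,-13],"rotation":[0,0,-16.3]},{"grip":0,"linear":[-34,-28,-13],"rotation":[0,0,-16.3]}]'
```

```text
time_s: 1.15
eef_pos: [0.4244, 0.1491, 0.3613]
eef_rot: [0.0, 0.044, 0.999, 0.0]
wrist_force: [0.8, -0.2, -0.2]
opening: 0.003
```

```bash
python3 - <<'E'
from h import *
o=status.get_obs();T=pose(o);print(T,o["opening"],o["time_s"])
im=cams.camera("wrist");cv2.imwrite("pics/w1.png",im[...,::-1]);np.save("w1.npy",T)
E
```

```text
[[-0.9961  0.0882  0.0003  0.4244]
 [ 0.0882  0.9961  0.0001  0.1491]
 [-0.0003  0.0001 -1.      0.3613]
 [ 0.      0.      0.      1.    ]] 0.0029035335986049857 1.15
```

View pics/w1.png

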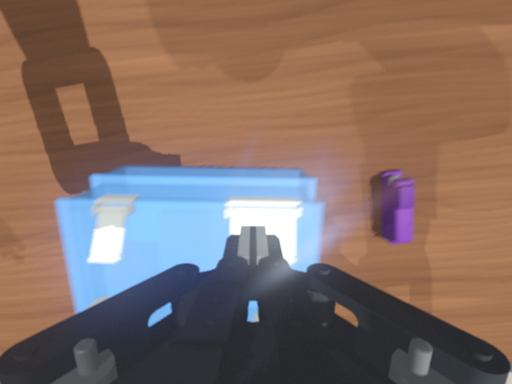

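The wrist view has the wide clip near (262,230), partly behind the fingers, and the narrow clip near (113,230). I'll back off for an unobstructed view.

```bash
python3 -m handwheel '[{"grip":0,"linear":[2,-2,0],"rotation":[0,0,0]},{"grip":0,"linear":[4.5,-4.5,0],"rotation":[0,0,0]},{"grip":0,"linear":[7,-6,0],"rotation":[0,0,0]},{"grip":0,"linear":[8,-6.5,0],"rotation":[0,0,0]},{"grip":0,"linear":[8,-6.5,0],"rotation":[0,0,0]},{"grip":0,"linear":[8,-6.5,0],"rotation":[0,0,0]}]'
python3 - <<'E'
from h import *
o=status.get_obs();T=pose(o);print(T,o["dq"],o["time_s"])
im=cams.camera("wrist");cv2.imwrite("pics/w2.png",im[...,::-1]);np.save("w2.npy",T)
E
```

```text
time_s: 1.7
eef_pos: [0.3387, 0.0933, 0.3615]
eef_rot: [0.001, 0.045, 0.999, 0.0]
wrist_force: [-0.1, 0.5, 0.5]
opening: 0.001
[[-0.996   0.0891  0.0016  0.3387]
 [ 0.0891  0.996   0.0001  0.0933]
 [-0.0016  0.0002 -1.      0.3615]
 [ 0.      0.      0.      1.    ]] [ 0.0149  0.0372 -0.0202  0.0013 -0.0072  0.001 ] 1.7
```

View pics/w2.png

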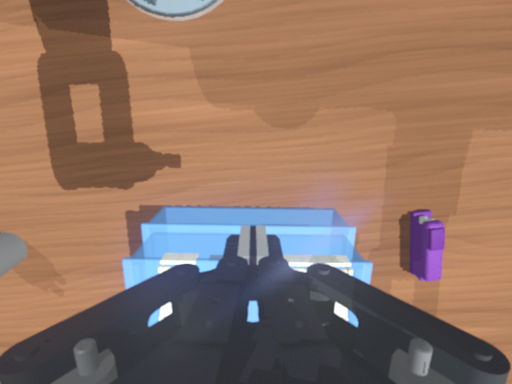

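That was the wrong way: the fingers hide whatever is ahead of the TCP. I'll move forward instead.

```bash
python3 -m handwheel '[{"grip":0,"linear":[-3,0,0],"rotation":[0,0,0]},{"grip":0,"linear":[-6.5,0,0],"rotation":[0,0,0]},{"grip":0,"linear":[-10,0,0],"rotation":[0,0,0]},{"grip":0,"linear":[-13.5,0,0],"rotation":[0,0,0]},{"grip":0,"linear":[-17,0,0],"rotation":[0,0,0]},{"grip":0,"linear":[-20.5,0,0],"rotation":[0,0,0]},{"grip":0,"linear":[-24,0,0],"rotation":[0,0,0]},{"grip":0,"linear":[-27,0,0],"rotation":[0,0,0]},{"grip":0,"linear":[-29,0,0],"rotation":[0,0,0]},{"grip":0,"linear":[-29,0,0],"rotation":[0,0,0]},{"grip":0,"linear":[-29,0,0],"rotation":[0,0,0]},{"grip":0,"linear":[-29,0,0],"rotation":[0,0,0]}]'
python3 - <<'E'
from h import *
o=status.get_obs();T=pose(o);print(T,o["dq"],o["time_s"])
im=cams.camera("wrist");cv2.imwrite("pics/w3.png",im[...,::-1]);np.save("w3.npy",T)
E
```

```text
time_s: 2.75
eef_pos: [0.6273, 0.0684, 0.3602]
eef_rot: [-0.001, 0.044, 0.999, 0.0]
wrist_force: [0.5, 0.6, 0.1]
opening: 0.001
[[-0.9962  0.0873 -0.0019  0.6273]
 [ 0.0873  0.9962  0.0003  0.0684]
 [ 0.0019  0.0001 -1.      0.3602]
 [ 0.      0.      0.      1.    ]] [-0.002  -0.0358  0.0145 -0.002   0.001  -0.0015] 2.75
```

View pics/w3.png

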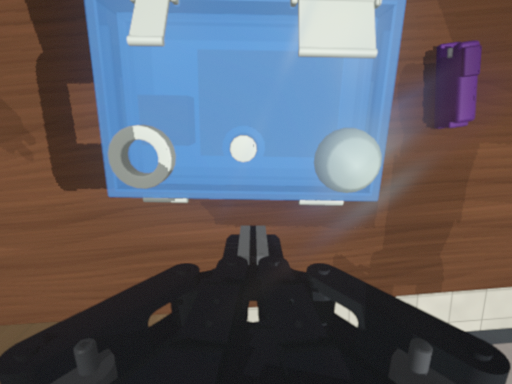

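In w3 the plug top is at (243,149). The wide flap's free end runs from (300,53) to (376,55) and the narrow one's from (129,42) to (163,44). The hinges are right at the top edge of the picture.

```bash
python3 - <<'E'
from h import *
im=cv2.imread("pics/w3.png");h=cv2.cvtColor(im,cv2.COLOR_BGR2HSV)
m=((h[...,1]<70)&(h[...,2]>130)).astype(np.uint8);m[210:]=0;m[:,:90]=0;m[:,410:]=0
N,l,st,ce=cv2.connectedComponentsWithStats(m)
for i in range(1,N):
    if st[i,4]>50: print(st[i],ce[i])
T=np.load("w3.npy");o=status.get_obs();w=cam("wrist",o);t=cam("top");s=cam("scene")
P=lambda x,y:(160+x/5,140+y/5)
pr=ray(w,243.3,149)
X,r=tri([ray(t,239.3,178.6),pr,ray(s,275.4,173)]);print("plug",X,r)
for nm,a,b in (("wl",(278,353),(300,54)),("wr",(132,345),(376,55)),("nl",(584,390),(129,43)),("nr",(519,385),(163,44))):
    print(nm,*tri([ray(t,*P(*a)),ray(w,*b)]))
for b in ((294,2),(380,3),(127,2)): print("hinge",plane(w,*b,.205))
for b in ((108,198),(380,199)): print("lid back",plane(w,*b,.2))
E
python3 -c "
import cv2
im=cv2.imread('pics/w3.png')[0:110,100:400]
cv2.imwrite('pics/w3c.png',cv2.resize(im,None,fx=2.6,fy=2.6,interpolation=2))"
```

```text
[ 126    0   53   46 1683] [148.432   22.2668]
[ 290    0   92   58 4567] [336.7298  27.9921]
[385 108  11  46 109] [389.1284 137.7615]
[ 108  125   68   64 2306] [142.1062 155.2038]
[ 315  128   67   65 3399] [347.7964 159.8861]
[230 135  27  27 592] [242.9139 148.0574]
[143 198  45   5 173] [167.9364 199.5434]
[299 200  46   6 242] [322.0248 202.219 ]
plug [0.5915 0.0616 0.2182] [np.float64(0.0007637176750754293), np.float64(0.0007659901989821211), np.float64(0.00015196372475061238)]
wl [0.51   0.1202 0.2269] [np.float64(0.0008849184297175618), np.float64(0.0008849184297175755)]
wr [0.5156 0.1924 0.2207] [np.float64(0.00035155822511095014), np.float64(0.0003515582251110119)]
nl [ 0.4892 -0.0294  0.233 ] [np.float64(7.322305188451101e-05), np.float64(7.322305188449196e-05)]
nr [0.4924 0.0012 0.234 ] [np.float64(0.0008073691244373875), np.float64(0.0008073691244373325)]
hinge [0.4611 0.1212 0.205 ]
hinge [0.4686 0.2019 0.205 ]
hinge [ 0.4473 -0.0348  0.205 ]
lid back [ 0.6362 -0.0985  0.2   ]
lid back [0.6646 0.2106 0.2   ]
```

View pics/w3c.png

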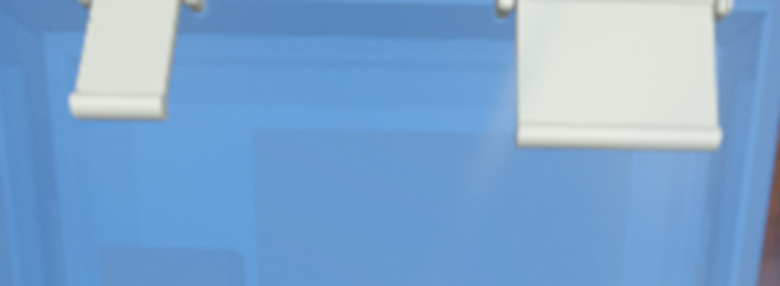

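```bash
python3 -m handwheel '[{"grip":0,"linear":[3,1.5,1],"rotation":[0,0,0]},{"grip":0,"linear":[6.5,3,2.5],"rotation":[0,0,0]},{"grip":0,"linear":[10,5,4],"rotation":[0,0,0]},{"grip":0,"linear":[13,6.5,6],"rotation":[0,0,0]},{"grip":0,"linear":[14.7,7.5,8],"rotation":[0,0,0]},{"grip":0,"linear":[14.7,7.5,9],"rotation":[0,0,0]},{"grip":0,"linear":[14.7,7.5,9],"rotation":[0,0,0]},{"grip":0,"linear":[14.7,7.5,9],"rotation":[0,0,0]}]'; python3 - <<'E'
from h import *
o=status.get_obs();T=pose(o);print(T)
print((T[:3,:3].T@(np.array([.4875,.1563,.23])-T[:3,3]))*100)
im=cams.camera("top");cv2.imwrite("pics/t1.png",cv2.resize(im[110:280,140:340,::-1],None,fx=3.5,fy=3.5))
E
```

```text
time_s: 3.47
eef_pos: [0.4879, 0.1552, 0.272]
eef_rot: [0.001, 0.044, 0.999, -0.0]
wrist_force: [0.7, 0.2, 0.9]
opening: -0.004
[[-0.9961  0.0878  0.0011  0.4879]
 [ 0.0878  0.9961 -0.0002  0.1552]
 [-0.0011 -0.0001 -1.      0.272 ]
 [ 0.      0.      0.      1.    ]]
[0.0559 0.1046 4.1971]
```

View pics/t1.png

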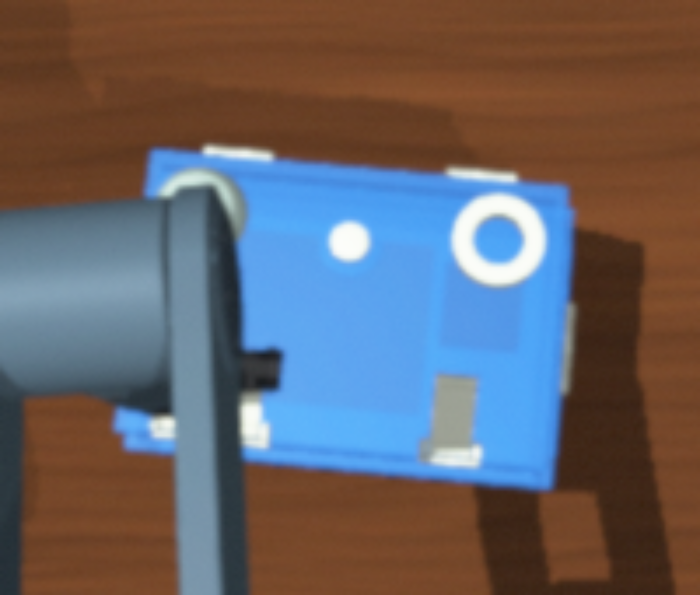

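```bash
python3 -m handwheel '[{"grip":0,"linear":[0,0.1,1.5],"rotation":[0,0,0]},{"grip":0,"linear":[0,0.1,3],"rotation":[0,0,0]},{"grip":0,"linear":[0,0.1,4],"rotation":[0,0,0]},{"grip":0,"linear":[0,0.1,4.7],"rotation":[0,0,0]},{"grip":0,"linear":[0,0.1,5.2],"rotation":[0,0,0]},{"grip":0,"linear":[0,0.1,5.5],"rotation":[0,0,0]},{"grip":0,"linear":[0,0.1,5.5],"rotation":[0,0,0]}]'
python3 -m handwheel '[{"grip":0,"linear":[0,0,0.2],"rotation":[0,0,0]},{"grip":0,"linear":[0,0,0.4],"rotation":[0,0,0]},{"grip":0,"linear":[0,0,0.5],"rotation":[0,0,0]},{"grip":0,"linear":[0,0,0.6],"rotation":[0,0,0]},{"grip":0,"linear":[0,0,0.7],"rotation":[0,0,0]},{"grip":0,"linear":[0,0,0.7],"rotation":[0,0,0]}]'
```

```text
time_s: 4.1
eef_pos: [0.4882, 0.1561, 0.2164]
eef_rot: [0.0, 0.044, 0.999, -0.0]
wrist_force: [-0.6, 0.0, -0.5]
opening: -0.0
time_s: 4.6
eef_pos: [0.4878, 0.1564, 0.2092]
eef_rot: [0.0, 0.044, 0.999, 0.0]
wrist_force: [0.9, 0.8, 1.0]
opening: -0.002
```

```bash
python3 -m handwheel '[{"grip":0,"linear":[0,0,0.1],"rotation":[0,0,0]},{"grip":0,"linear":[0,0,0.15],"rotation":[0,0,0]},{"grip":0,"linear":[0,0,0.15],"rotation":[0,0,0]}]'
python3 -m handwheel '[{"grip":0,"linear":[0,0,0.1],"rotation":[0,0,0]},{"grip":0,"linear":[0,0,0.2],"rotation":[0,0,0]},{"grip":0,"linear":[0,0,0.2],"rotation":[0,0,0]}]'
```

```text
time_s: 4.85
eef_pos: [0.4878, 0.1563, 0.2077]
eef_rot: [-0.0, 0.044, 0.999, 0.0]
wrist_force: [0.3, 0.7, 0.7]
opening: 0.001
time_s: 5.1
eef_pos: [0.4879, 0.1564, 0.2073]
eef_rot: [0.0, 0.044, 0.999, -0.0]
wrist_force: [-4.0, -0.3, 11.7]
opening: -0.004
```

The wide clip hit a hard stop at z=0.2073 with 12 N. I'll rise and shift to the narrow clip.

```bash
python3 -m handwheel '[{"grip":0,"linear":[0,0,-2],"rotation":[0,0,0]},{"grip":0,"linear":[0,0,-5],"rotation":[0,0,0]},{"grip":0,"linear":[0,-2,-6.5],"rotation":[0,0,0]},{"grip":0,"linear":[0,-5,-6.5],"rotation":[0,0,0]},{"grip":0,"linear":[0,-8.5,-6.5],"rotation":[0,0,0]},{"grip":0,"linear":[0,-12,-6.5],"rotation":[0,0,0]},{"grip":0,"linear":[0,-15,-6.5],"rotation":[0,0,0]},{"grip":0,"linear":[0,-17,-6.5],"rotation":[0,0,0]},{"grip":0,"linear":[0,-17,-6.5],"rotation":[0,0,0]},{"grip":0,"linear":[0,-17,-6.5],"rotation":[0,0,0]}]'; python3 - <<'E'
from h import *
o=status.get_obs();T=pose(o)
print((T[:3,:3].T@(np.array([.4725,-.0131,.21])-T[:3,3]))*100)
cv2.imwrite("pics/s2.png",cv2.resize(cams.camera("scene")[135:250,195:345,::-1],None,fx=5,fy=5,interpolation=2))
im=cams.camera("top");cv2.imwrite("pics/t2.png",cv2.resize(im[110:280,140:340,::-1],None,fx=3.5,fy=3.5))
E
```

```text
time_s: 5.93
eef_pos: [0.4724, -0.0136, 0.2704]
eef_rot: [-0.001, 0.045, 0.999, 0.0]
wrist_force: [0.7, -0.2, 0.3]
opening: -0.003
[-0.0149  0.0515  6.0393]
```

View pics/s2.png

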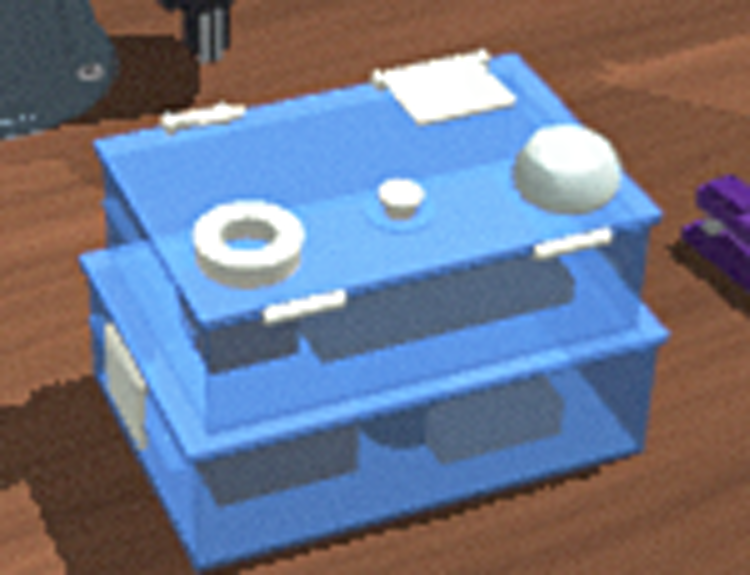

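View pics/t2.png

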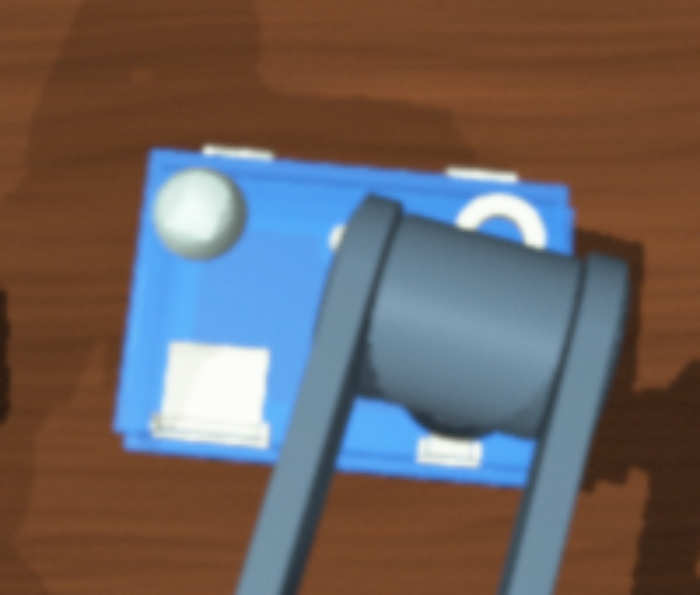

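In the scene view the wide clip lies flat and the narrow one is still propped up. Now for the narrow clip.

```bash
python3 -m handwheel '[{"grip":0,"linear":[0,0,1.5],"rotation":[0,0,0]},{"grip":0,"linear":[0,0,2.5],"rotation":[0,0,0]},{"grip":0,"linear":[0,0,3.2],"rotation":[0,0,0]},{"grip":0,"linear":[0,0,3.7],"rotation":[0,0,0]},{"grip":0,"linear":[0,0,4.2],"rotation":[0,0,0]},{"grip":0,"linear":[0,0,4.6],"rotation":[0,0,0]},{"grip":0,"linear":[0,0,4.6],"rotation":[0,0,0]}]'
python3 -m handwheel '[{"grip":0,"linear":[0,0,0.3],"rotation":[0,0,0]},{"grip":0,"linear":[0,0,0.6],"rotation":[0,0,0]},{"grip":0,"linear":[0,0,0.9],"rotation":[0,0,0]},{"grip":0,"linear":[0,0,1.1],"rotation":[0,0,0]},{"grip":0,"linear":[0,0,1.3],"rotation":[0,0,0]},{"grip":0,"linear":[0,0,1.5],"rotation":[0,0,0]},{"grip":0,"linear":[0,0,1.5],"rotation":[0,0,0]}]'
python3 -m handwheel '[{"grip":0,"linear":[0,0,0.1],"rotation":[0,0,0]},{"grip":0,"linear":[0,0,0.2],"rotation":[0,0,0]},{"grip":0,"linear":[0,0,0.2],"rotation":[0,0,0]}]'
```

```text
time_s: 6.62
eef_pos: [0.4726, -0.0128, 0.2242]
eef_rot: [-0.0, 0.044, 0.999, 0.0]
wrist_force: [-0.0, -0.0, -0.2]
opening: -0.001
time_s: 7.2
eef_pos: [0.4726, -0.013, 0.2094]
eef_rot: [-0.0, 0.044, 0.999, 0.0]
wrist_force: [-0.4, -0.6, -0.1]
opening: -0.0
time_s: 7.45
eef_pos: [0.4727, -0.013, 0.2076]
eef_rot: [-0.0, 0.044, 0.999, 0.0]
wrist_force: [-0.4, 0.1, 0.2]
opening: -0.004
```

```bash
python3 -m handwheel '[{"grip":0,"linear":[0,0,0.1],"rotation":[0,0,0]},{"grip":0,"linear":[0,0,0.2],"rotation":[0,0,0]},{"grip":0,"linear":[0,0,0.2],"rotation":[0,0,0]}]'
```

```text
time_s: 7.7
eef_pos: [0.4728, -0.013, 0.2072]
eef_rot: [-0.0, 0.044, 0.999, -0.0]
wrist_force: [-4.5, 0.3, 11.8]
opening: -0.001
```

Same stop on the narrow clip: 12 N at 0.2072. Now to a spot above the plug.

```bash
python3 -m handwheel '[{"grip":0,"linear":[0,0,-2],"rotation":[0,0,0]},{"grip":0,"linear":[0,0,-5],"rotation":[0,0,0]},{"grip":0,"linear":[-1,1,-6.5],"rotation":[0,0,0]},{"grip":0,"linear":[-3.5,3,-6.5],"rotation":[0,0,0]},{"grip":0,"linear":[-6,5,-6.5],"rotation":[0,0,0]},{"grip":0,"linear":[-8.5,7,-6.5],"rotation":[0,0,0]},{"grip":0,"linear":[-10.5,8.2,-6.5],"rotation":[0,0,0]},{"grip":0,"linear":[-11.2,8.5,-6.5],"rotation":[0,0,0]},{"grip":0,"linear":[-11.2,8.5,-6.5],"rotation":[0,0,0]},{"grip":0,"linear":[-11.2,8.5,-6.5],"rotation":[0,0,0]}]'; python3 - <<'E'
from h import *
o=status.get_obs();T=pose(o)
print((T[:3,:3].T@(np.array([.5915,.0617,.208])-T[:3,3]))*100)
cv2.imwrite("pics/s3.png",cv2.resize(cams.camera("scene")[135:250,195:345,::-1],None,fx=5,fy=5,interpolation=2))
cv2.imwrite("pics/w4.png",cams.camera("wrist")[...,::-1])
E
```

```text
time_s: 8.53
eef_pos: [0.5911, 0.0616, 0.27]
eef_rot: [-0.001, 0.044, 0.999, -0.0]
wrist_force: [0.1, -0.1, -0.2]
opening: -0.001
[-0.0522  0.0208  6.2043]
```

View pics/s3.png

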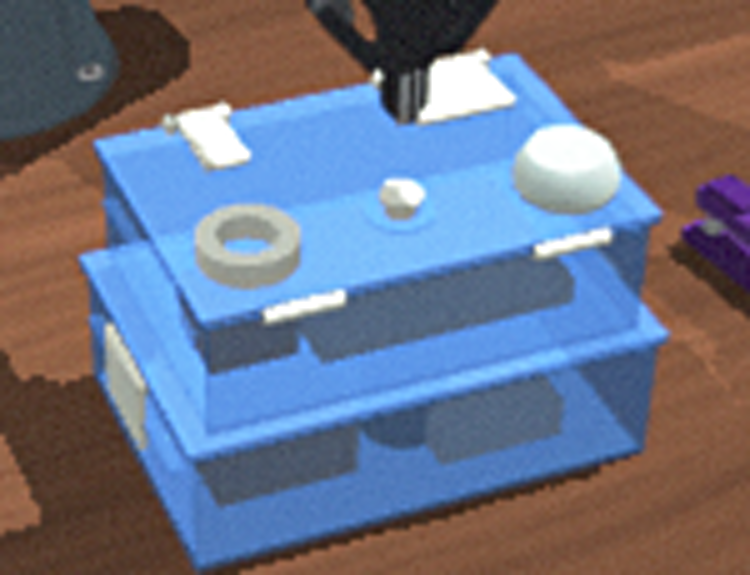

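View pics/w4.png

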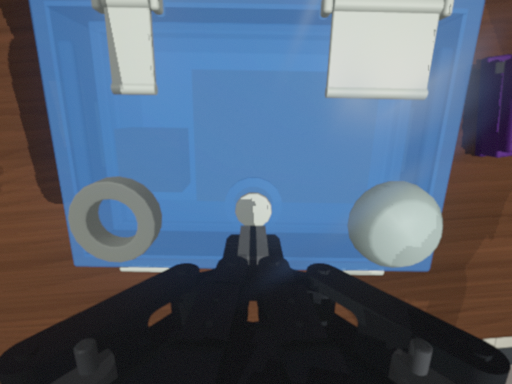

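Both clips lie flat in both views, and the plug at (254,210) lines up under the fingertips. Pressing it now.

```bash
python3 -m handwheel '[{"grip":0,"linear":[0,0,1.5],"rotation":[0,0,0]},{"grip":0,"linear":[0,0,3],"rotation":[0,0,0]},{"grip":0,"linear":[0,0,4],"rotation":[0,0,0]},{"grip":0,"linear":[0,0,4.8],"rotation":[0,0,0]},{"grip":0,"linear":[0,0,5.1],"rotation":[0,0,0]},{"grip":0,"linear":[0,0,5.1],"rotation":[0,0,0]}]'
python3 -m handwheel '[{"grip":0,"linear":[0,0,0.2],"rotation":[0,0,0]},{"grip":0,"linear":[0,0,0.4],"rotation":[0,0,0]},{"grip":0,"linear":[0,0,0.6],"rotation":[0,0,0]},{"grip":0,"linear":[0,0,0.8],"rotation":[0,0,0]},{"grip":0,"linear":[0,0,1],"rotation":[0,0,0]},{"grip":0,"linear":[0,0,1],"rotation":[0,0,0]}]'
python3 -m handwheel '[{"grip":0,"linear":[0,0,0.1],"rotation":[0,0,0]},{"grip":0,"linear":[0,0,0.2],"rotation":[0,0,0]},{"grip":0,"linear":[0,0,0.2],"rotation":[0,0,0]}]'
```

```text
time_s: 9.13
eef_pos: [0.5913, 0.0615, 0.2192]
eef_rot: [-0.001, 0.044, 0.999, 0.0]
wrist_force: [0.5, 0.6, -0.0]
opening: -0.003
time_s: 9.63
eef_pos: [0.5924, 0.0617, 0.21]
eef_rot: [0.001, 0.044, 0.999, -0.0]
wrist_force: [1.1, -0.4, 2.4]
opening: 0.001
time_s: 9.88
eef_pos: [0.5924, 0.0617, 0.2081]
eef_rot: [0.001, 0.044, 0.999, -0.0]
wrist_force: [1.9, -0.4, 4.5]
opening: 0.002
```

```bash
python3 -m handwheel '[{"grip":0,"linear":[0,0,0.1],"rotation":[0,0,0]},{"grip":0,"linear":[0,0,0.2],"rotation":[0,0,0]},{"grip":0,"linear":[0,0,0.2],"rotation":[0,0,0]}]'
```

```text
time_s: 10.13
eef_pos: [0.5925, 0.0617, 0.208]
eef_rot: [0.001, 0.044, 0.999, -0.0]
wrist_force: [-3.5, -0.1, 13.5]
opening: -0.002
```

The plug hit its stop: 13.5 N with no further travel, top at 0.208. I'll retract and check.

```bash
python3 -m handwheel '[{"grip":0,"linear":[0,0,-1],"rotation":[0,0,0]},{"grip":0,"linear":[0,0,-4],"rotation":[0,0,0]},{"grip":0,"linear":[0,0,-8],"rotation":[0,0,0]},{"grip":0,"linear":[0,0,-12],"rotation":[0,0,0]},{"grip":0,"linear":[-2,0,-15],"rotation":[0,0,0]},{"grip":0,"linear":[-3.5,0,-15],"rotation":[0,0,0]},{"grip":0,"linear":[-3.5,0,-15],"rotation":[0,0,0]},{"grip":0,"linear":[-3.5,0,-15],"rotation":[0,0,0]}]'; python3 - <<'E'
from h import *
o=status.get_obs();w=cam("wrist",o)
sc=cams.camera("scene");wr=cams.camera("wrist")
cv2.imwrite("pics/s4.png",cv2.resize(sc[135:250,195:345,::-1],None,fx=5,fy=5,interpolation=2))
cv2.imwrite("pics/w5.png",wr[...,::-1])
h=cv2.cvtColor(wr,cv2.COLOR_RGB2HSV);m=((h[...,1]<70)&(h[...,2]>110)).astype(np.uint8);m[215:]=0
N,l,st,ce=cv2.connectedComponentsWithStats(m)
for i in range(1,N):
    if st[i,4]>50: print(st[i],ce[i],plane(w,*ce[i],.208))
E
```

```text
time_s: 10.8
eef_pos: [0.6261, 0.0587, 0.3542]
eef_rot: [-0.002, 0.044, 0.999, 0.0]
wrist_force: [-0.8, -0.0, -0.6]
opening: -0.001
[ 139    0   48   63 2143] [163.4722  30.1573] [ 0.4752 -0.0118  0.208 ]
[ 301    0   94   67 5156] [345.0456  31.8945] [0.4914 0.1565 0.208 ]
[ 325   91   87  113 4167] [365.6151 159.8241] [0.6138 0.1778 0.208 ]
[ 115  127   68   64 2487] [148.8504 157.7197] [ 0.5917 -0.0474  0.208 ]
[239 136  27  27 578] [252.2872 149.154 ] [0.5924 0.0607 0.208 ]
[149 200  47   6 217] [173.3733 202.7235] [ 0.6426 -0.03    0.208 ]
[308 203  79   6 290] [336.131  205.1517] [0.6611 0.1466 0.208 ]
```

View pics/s4.png

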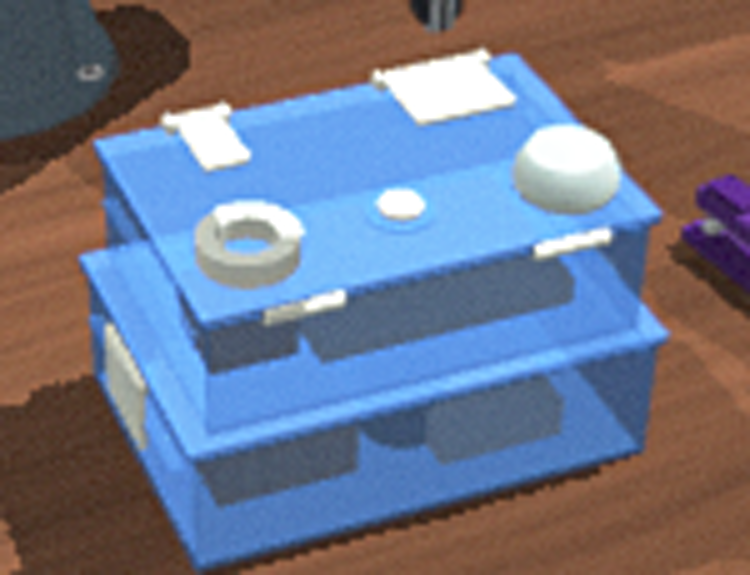

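View pics/w5.png

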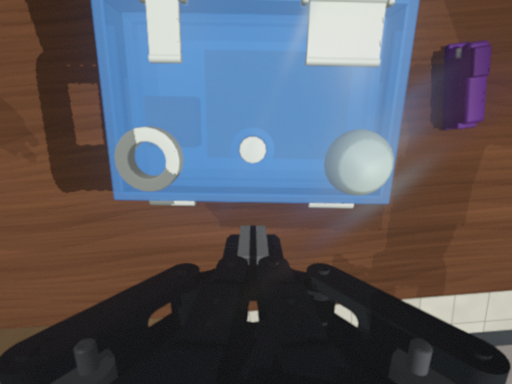

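Both clips lie flat, the plug is down on its collar, the tape and dome haven't moved, and the fingers are clear. Handing in.

```bash
python3 -c "
from bench import ctrl
print(ctrl.hand_in())"
```

```text
the job is handed in; nothing more can be done
None
```

I pressed the wide clip flat, then the narrow clip, then pushed the plug to its stop, using only the closed fingertips. I handed the job in at about 11 s, with the fingers about 15 cm above the lid.

- **Forces and heights:** Each press ended on a hard stop. The wide clip took 12 N at z = 0.2073 m and the narrow clip 12 N at z = 0.2072 m. The plug took 13.5 N at z = 0.208 m.
- **Final pictures:** The scene and wrist views show both clips flat and the plug down on its collar. The tape and dome look unmoved, and the fingers are touching nothing.
- **Not rechecked:** The cup was outside the last views, and I only saw the stapler in them without measuring it. The arm never came near either one.
- **Disagreements:** My first measurements put the plug top about 2 mm higher and the hinge line about 4 mm farther from the plug than the text says. The heights at the stops matched the text.
- **Extra move:** One early look went the wrong way, so I moved again for a clear view. Nothing was touched.

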